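Key the label reader and hold the unread glass plate in it, label up

ROBOT

A 7-joint arm with a two-finger parallel gripper is mounted at the origin on a cart in front of the work surface, level with it; the furniture and walls round the work are solid. World frame = base frame: x ahead of the robot, y to its left, z up, the work surface at z = 0. Lengths are in m, angles in rad, forces in N, time in s.
With the tool pointing down it reaches from about 0.425 to 0.925 m from the base axis. Payload 6.8 kg.
Tool frame: the origin (TCP) lies between the finger pads; the fingertips stand finger_overhang ahead of it and the grasp point (between the pads) lies 6 mm ahead of it (finger_overhang is the distance from the TCP to the fingertips, in m); z points along the fingers, y is the line along which they close (so a half turn about z gives the same grasp; the last joint's range is limited). The gripper opens to 85 mm and grips with 20 to 120 N. Pads are 22 mm wide; open, the fingers measure 114 mm over their backs; the gripper's body (76 mm by 85 mm) begins 54 mm behind the grasp point. The pads swing forward as they close: fully open they stand 13 mm farther back than shut.
Start: joints at [1.137, 0.477, 0.022, 1.555, -0.011, 1.109, -0.083], TCP at [0.216, -0.64, 0.256] pointing down, gripper open.
Joint ranges: [-2.96, 2.96], [-0.34, 2.1], [-1.41, 1.46], [0.24, 2.44], [-1.37, 4.51], [0.17, 1.92], [-2.96, 2.96]. Speed limits (rad/s): [2.39, 2.39, 3.14, 3.14, 3.14, 3.14, 3.14].

INTERFACE

Orientations are given as a unit quaternion [w, x, y, z].
In Python, from station import * gives the robot as it stands.
- The arm moves only by the tool drive_tool, never from a script. Its argument "increments" is a list of rows, each an object of numbers: "claw": the finger opening in m, from 0 to 0.0854; "dx", "dy", "dz": the shift along the tool's x, y, z in m; "wx", "wy", "wz": the turn, a rotation vector about the tool's x, y, z in degrees. A call has 1 to 20 rows; each row shifts and turns the commanded pose from where the row before left it, along the tool's axes as they then stand; what a row does not reach is not made up. A row lasts 1/8 s, in which the tool goes at most 62.5 mm and 10.7 degrees, less where a joint would pass 70% of its speed; a pose out of reach is approached as far as the arm can. A call with a gripper value outside its range is refused whole. The fingers move at their own pace and stop on an object; "newtons" is the grip in N (left out, the last holds). Time passes only in rows, so rows that do not move let the fingers close. It gives the time, the measured TCP pose, the force, the opening and the grip force at its end, in the units of the state.
- get_obs(): the state, without advancing time (a new reading comes with each control period).
- read_camera(name): name is "scene" or "side" or "wrist"; returns (picture, depth): 400x640x3 uint8, red, green, blue; 400x640 float32, m along the optical axis (not along the pixel's ray), 0 where there is no reading.
- calibration(name): a dict with "intrinsics" (3x3 intrinsics, pixels), "R" (3x3) and "t" (3): a world point X has camera coordinates R X + t; the wrist camera has in their place "mount" (4x4, takes a point from camera to tool coordinates, whose origin is the TCP and whose axes are the flange's). Camera axes: x right, y down, z forward; pixel columns grow to the right and rows downward; lengths in m; the calibration is good to about 2 mm. The wrist camera is an equidistant fisheye: a pixel r from the principal point sees the ray r / f radians off the axis. A picture is of the moment at which its call begins: read the wrist's pose just before it. calibration takes no time and is no camera call.
- hand_in(): hands the job in; it is judged then, once.
The state is a dict: "t": time; "q": joint angles; "joint_vel": joint speeds; "joint_torque": joint torques, N m; "eef_pos": TCP position; "tool_rot": TCP orientation; "contact_force": force on the tool from outside, world axes, zero at the start; "torque": the same for the moment, N m; "gripper_width": opening from 0.0 (shut) to 1.0 (fully open); "grasp_force": force on a finger pad.
Only numpy, scipy, OpenCV 4.12 (cv2) and the standard library are available. Lean on these libraries where they do the work, as an engineer would, in place of code of your own. Each camera call takes 0.05 s, during which the arm holds its last target. There are 200 camera calls.

TASK

Set the label reader for this batch of glass reference plates, whose notch is at the right-hand corner when the label face is up and the frosted end points away from you: lift the red-headed key pin out of the reader's left bore and stand it, fully down and let go, in the right bore (left and right as seen looking into the reader). Then take the one plate that still lies label up (the other two have been read and lie label down; leave them alone) and slide it, label up and frosted end first, along the reader's channel against the spring plunger until its notch is home round the pin. The plunger would push it out again, so finish while still gripping the plate there, level and fully home.

Things in the scene. Friction and masses are not known exactly. Their poses are not given: they have to be found in the camera images.
- reader: Label reader, fixed. Origin on the bench midway between its two key bores; x points into the reader (the way plates are pushed), y left, z up. Flat grey deck 80 mm wide, top 26 mm above the bench, from x = -42 to +38 mm. Behind it a grey housing 86 mm wide, 92 mm high, from x = 35 to 100 mm, with a dark lens hood on its front
- channel (a point): middle of the channel's mouth at deck height, at x = -43 mm, y = 0 of the reader. The channel lies between two steel rails on the deck, 6 mm high, 8 mm thick, from x = -30 to +18 mm, inner faces 43 mm apart (y = +-21.5 mm), with flared mouths in front of them. It is open above
- bore_left (a point): mouth (deck height) of the left key bore, at x = 0, y = +15.5 mm of the reader; 11.5 mm wide with a chamfer, 22 mm deep, blind. The pin stands here at the start
- bore_right (a point): mouth of the right key bore, at x = 0, y = -15.5 mm of the reader; the same size, empty at the start
- plunger (a joint): travel in m of the black spring plunger (nose 13 mm wide, mid-channel, 1.5 to 7.5 mm above the deck). 0 at rest, nose at x = -5 mm of the reader, level with the near side of the pin; grows as it is pushed to +x, at most 0.016. Spring 300 N/m, 1.8 N at rest. A plate's notch meets the pin at about 0.013; a corner without a notch meets it at 0
- key_pin: Loose key pin, 45 g, 68 mm tall: steel shank 10 mm in diameter, chamfered foot, and from 36 mm up a red head 16 mm in diameter. Origin at the foot, z towards the head. Seated, its foot rests on the bore's floor 22 mm below the deck and the head spans 14 to 46 mm above the deck
- plate_a: The unread plate, lying label up: clear glass 100 x 40 x 8 mm, 80 g. Origin at its centre; x along it towards the frosted end, z up out of the label face. A corner 13 mm (x) by 12 mm (y) is cut out at the frosted end on the -y side (right hand looking along x). Take it by its long edges near the plain end: rails and pin need the front 55 mm free
- plate_a_front (a point): middle of the unread plate's front (frosted) end face, 50 mm from its centre along x, at half thickness. The last 28 mm here are matt white, with a small black dot code on the label face
- plate_b: A plate of the same size already read, lying label down; origin at its centre, x towards its frosted end, z up. Its notch is therefore at the +y corner of the frosted end (left hand looking along x)
- plate_c: Another plate already read, lying label down, just like plate_b. The three plates lie on a dark mat 2 mm thick, which is fixed
- ipa_bottle: White solvent bottle with a blue cap, 52 mm in diameter, 170 mm tall, standing loose behind the mat; origin under its foot. A bystander, do not knock it over
There are look-alikes about, which are no part of the job. There is more than one size of the key_pin; the job needs the smaller.

How it is judged:
By the outcome, as a careful person would: the job done as asked, in the order asked, and still so for the second after the job is handed in, while the arm keeps its last pose, push and grip.
It also fails if it takes over 51 s, if anything falls off the work surface, if the arm or the gripper's body presses on something with over 40 N, if the wrist force passes 120 N, or if a joint passes its speed limit or range.

## Working session

There is one attempt and no reset: what is moved stays moved. The work goes in short steps, Python scripts to look and compute and a tool call to move; the robot and the scene stay as the last step left them, time stands still between calls to the robot, and variables do not carry over. Pictures are saved under pics/ and viewed, at most 10 in all, crops included, and the job is handed in when it is done.

Besides the shell and the picture viewer there is one more tool, called after "Emit:" as name([rows], argument=value, ...), one row to a line, values as JSON. drive_tool: Moves the arm, as the interface text tells. Its arguments: {"type":"object","properties":{"increments":{"type":"array","items":{"type":"object","properties":{"claw":{"type":"number"},"dx":{"type":"number"},"dy":{"type":"number"},"dz":{"type":"number"},"wx":{"type":"number"},"wy":{"type":"number"},"wz":{"type":"number"}}}},"newtons":{"type":"number"}},"required":["increments"]}

```bash
ls; mkdir -p pics
python3 - <<'E'
from station import *
import cv2,numpy as np
o=get_obs();print({k:np.round(v,3).tolist() for k,v in o.items()})
for n in("scene","side","wrist"):
    p,d=read_camera(n);cv2.imwrite(f"pics/{n}0.png",p[:,:,::-1]);np.save(f"pics/{n}0.npy",d)
    c=calibration(n);print(n,{k:(np.round(v,4).tolist() if not isinstance(v,str) else v) for k,v in c.items()})
a=[cv2.imread(f"pics/{n}0.png") for n in("scene","side")]
E
```

```text
pics
{'t': 0.0, 'q': [1.137, 0.478, 0.022, 1.556, -0.012, 1.109, -0.083], 'joint_vel': [0.001, 0.001, 0.0, 0.001, -0.001, 0.0, 0.001], 'joint_torque': [-0.001, -59.645, 1.607, -28.119, 0.013, 0.009, -0.0], 'eef_pos': [0.216, -0.639, 0.255], 'tool_rot': [-0.001, 0.987, 0.162, -0.0], 'contact_force': [-0.301, -0.528, 0.379], 'torque': [0.03, -0.0, 0.042], 'grasp_force': 0.0, 'gripper_width': 0.998}
scene {'intrinsics': [[500.3973, 0.0, 326.0983], [0.0, 500.3973, 201.9477], [0.0, 0.0, 1.0]], 'R': [[-0.7208, -0.693, 0.0138], [-0.3301, 0.3257, -0.886], [0.6095, -0.6432, -0.4635]], 't': [0.3457, 0.2492, 0.8246]}
side {'intrinsics': [[467.6917, 0.0, 320.5292], [0.0, 467.6917, 195.1715], [0.0, 0.0, 1.0]], 'R': [[-0.9841, -0.1769, -0.0138], [-0.0962, 0.5973, -0.7962], [0.1491, -0.7822, -0.6049]], 't': [0.5073, 0.1393, 0.9879]}
wrist {'intrinsics': [[309.7069, 0.0, 320.2882], [0.0, 309.7069, 205.1413], [0.0, 0.0, 1.0]], 'mount': [[-0.0001, -0.9443, -0.329, 0.085], [1.0, -0.0005, 0.0009, 0.0], [-0.001, -0.329, 0.9443, -0.1171], [0.0, 0.0, 0.0, 1.0]]}
```

View pics/scene0.png

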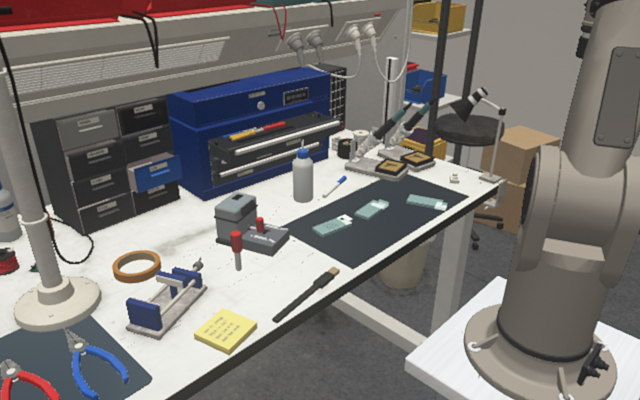

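View pics/side0.png

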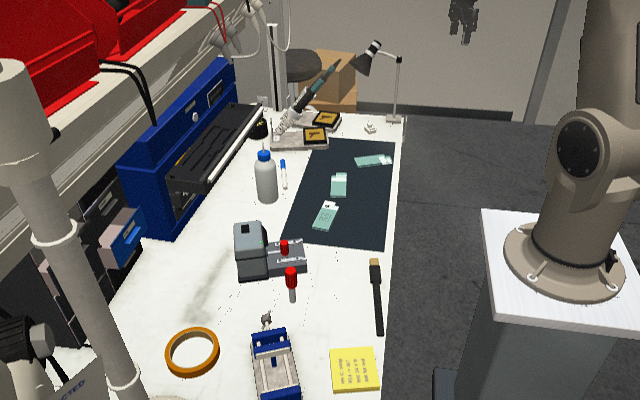

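The scene view shows the reader at (245,225) with a red pin in it at (260,224). A bigger red pin stands free at (237,245). The plates are at (333,225), (372,208) and (427,201), and the bottle is at (303,175). The side view shows the same things: reader (265,250), pin (284,247), free pin (291,278), plates (325,215), (339,185) and (374,160). Next I'll enlarge one montage.

```bash
cat > h.py <<'E'
from station import *
import cv2,numpy as np
from scipy.spatial.transform import Rotation as Ro
C={n:calibration(n) for n in("scene","side","wrist")}
def ray(n,uv,pose=None):
    c=C[n];K=c["intrinsics"];K=np.array(K);u=(uv[0]-K[0,2])/K[0,0];v=(uv[1]-K[1,2])/K[1,1]
    if n!="wrist":
        R=np.array(c["R"]);t=np.array(c["t"]);d=R.T@[u,v,1];return -R.T@t,d/np.linalg.norm(d)
    r=np.hypot(u,v);s=np.sin(r)/max(r,1e-9);d=np.array([u*s,v*s,np.cos(r)])
    M=np.array(c["mount"]);p,R=pose;return p+R@M[:3,3],R@M[:3,:3]@d
def pix(X,pose):
    c=C["wrist"];K=np.array(c["intrinsics"]);M=np.array(c["mount"]);p,R=pose
    x=M[:3,:3].T@(R.T@(np.array(X)-p)-M[:3,3]);a=np.arctan2(np.hypot(x[0],x[1]),x[2])/np.hypot(x[0],x[1])
    return np.array([K[0,2]+K[0,0]*a*x[0],K[1,2]+K[1,1]*a*x[1]])
def plane(n,uv,z,pose=None):
    o,d=ray(n,uv,pose);return o+d*(z-o[2])/d[2]
def tri(*rays):
    A=sum(np.eye(3)-np.outer(d,d) for o,d in rays);b=sum((np.eye(3)-np.outer(d,d))@o for o,d in rays)
    X=np.linalg.solve(A,b);return X,max(np.linalg.norm((np.eye(3)-np.outer(d,d))@(X-o)) for o,d in rays)
def pose():
    o=get_obs();q=np.array(o["tool_rot"]);return np.array(o["eef_pos"]),Ro.from_quat(q[[1,2,3,0]]).as_matrix()
def shot(name):
    P=pose();p,d=read_camera("wrist");cv2.imwrite(f"pics/{name}.png",p[:,:,::-1]);np.save(f"pics/{name}_p.npy",np.c_[P[1],P[0]]);return p,P
def load(name):
    m=np.load(f"pics/{name}_p.npy");return cv2.imread(f"pics/{name}.png"),(m[:,3],m[:,:3])
def red(bgr):
    b,g,r=[bgr[:,:,i].astype(int) for i in range(3)]
    m=((r>90)&(g<0.45*r)&(b<0.45*r)).astype(np.uint8);return [(s,tuple(np.round(c,1))) for s,c in zip(*[(lambda x:(x[2][1:].tolist(),x[3][1:]))(cv2.connectedComponentsWithStats(m))][0]) if s[4]>25]
E
python3 - <<'E'
from h import *
a=cv2.imread("pics/scene0.png");b=cv2.imread("pics/side0.png")
f=lambda i,x,y,w,h:cv2.resize(i[y:y+h,x:x+w],(800,300),interpolation=cv2.INTER_CUBIC)
cv2.imwrite("pics/m1.png",np.vstack([f(a,210,180,240,90),f(b,220,145,240,90+60)[:0] if 0 else np.hstack([cv2.resize(b[205:305,225:325],(300,300),interpolation=2),cv2.resize(b[140:250,280:463],(500,300),interpolation=2)])]))
R={n:red(i) for n,i in(("scene",a),("side",b))}
for n in R:
  for s,c in R[n]:
    if 150<s[1]<320: print(n,s,c)
for n,uv,z in[("scene",(333,225),.01),("scene",(372,208),.01),("scene",(427,201),.01),("side",(325,215),.01),("side",(339,185),.01),("side",(374,160),.01),("side",(284,247),.056),("scene",(260,224),.056)]:
  print(n,uv,plane(n,uv,z).round(3))
E
```

```text
scene [231, 231, 10, 6, 48] (np.float64(235.3), np.float64(233.4))
scene [0, 256, 15, 17, 153] (np.float64(6.5), np.float64(265.2))
side [280, 239, 8, 17, 101] (np.float64(283.8), np.float64(246.8))
side [285, 266, 11, 23, 182] (np.float64(290.5), np.float64(276.1))
scene (333, 225) [ 0.511 -0.055  0.01 ]
scene (372, 208) [ 0.5   -0.185  0.01 ]
scene (427, 201) [ 0.424 -0.315  0.01 ]
side (325, 215) [ 0.515 -0.058  0.01 ]
side (339, 185) [ 0.5   -0.183  0.01 ]
side (374, 160) [ 0.422 -0.314  0.01 ]
side (284, 247) [0.571 0.11  0.056]
scene (260, 224) [0.571 0.111 0.056]
```

View pics/m1.png

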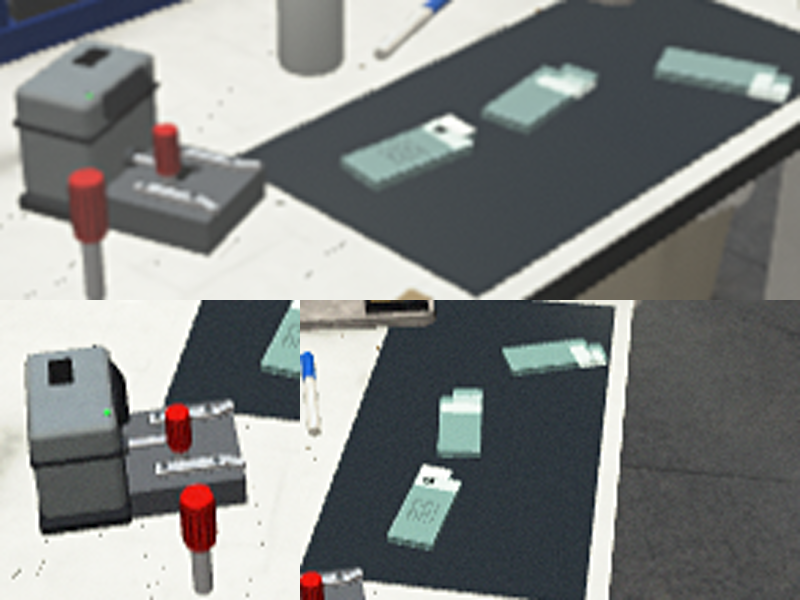

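The reader candidates for the pin are the one standing in the reader (side 284,247) and the free one at (291,278). The free one is clearly larger, so the pin in the reader is the job's. Only the plate at side (325,215) has a dot code on its face and a right-hand notch, so that is plate_a. The other two have left-hand notches.

Emit:
drive_tool([
  {"dx": 0.047,"dy": -0.035},
  {"dx": 0.047,"dy": -0.035},
  {"dx": 0.047,"dy": -0.035},
  {"dx": 0.047,"dy": -0.035},
  {"dx": 0.047,"dy": -0.035},
  {"dx": 0.047,"dy": -0.035},
  {"dx": 0.047,"dy": -0.035},
  {"dx": 0.024,"dy": -0.049},
  {"dx": 0.024,"dy": -0.049},
  {"dx": 0.024,"dy": -0.049},
  {"dx": 0.024,"dy": -0.049},
  {"dx": 0.024,"dy": -0.049},
  {"dx": 0.024,"dy": -0.049},
  {"dx": 0.024,"dy": -0.049},
  {"wz": 9},
  {"wz": 9.6},
  {},
])

```text
schema error: expected keys claw, dx, dy, dz, wx, wy, wz
```

Run:
```python
from h import *
import station
print(getattr(station,"finger_overhang",None))
p,P=shot("w1");print(P[0],P[1].round(3).tolist(),np.round(get_obs()["q"],2),get_obs()["t"])
for s,c in red(p[:,:,::-1]):print(s,c)
```

```text
0.025
[ 0.21592054 -0.63910413  0.25555778] [[0.947, 0.32, -0.001], [0.32, -0.947, 0.001], [-0.0, -0.001, -1.0]] [ 1.14  0.48  0.02  1.56 -0.01  1.11 -0.08] 0.2
```

View pics/w1.png

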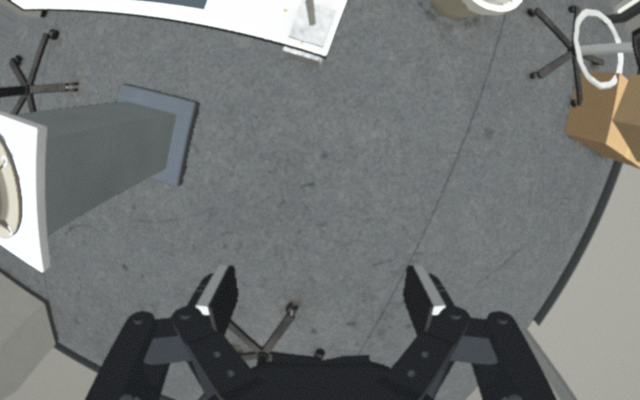

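The picture shows only the fingers and the floor; the move was refused because every key is required in each row.

Emit:
drive_tool([
  {"claw": 0.085,"dx": 0.047,"dy": -0.035,"dz": 0,"wx": 0,"wy": 0,"wz": 0},
  {"claw": 0.085,"dx": 0.047,"dy": -0.035,"dz": 0,"wx": 0,"wy": 0,"wz": 0},
  {"claw": 0.085,"dx": 0.047,"dy": -0.035,"dz": 0,"wx": 0,"wy": 0,"wz": 0},
  {"claw": 0.085,"dx": 0.047,"dy": -0.035,"dz": 0,"wx": 0,"wy": 0,"wz": 0},
  {"claw": 0.085,"dx": 0.047,"dy": -0.035,"dz": 0,"wx": 0,"wy": 0,"wz": 0},
  {"claw": 0.085,"dx": 0.047,"dy": -0.035,"dz": 0,"wx": 0,"wy": 0,"wz": 0},
  {"claw": 0.085,"dx": 0.047,"dy": -0.035,"dz": 0,"wx": 0,"wy": 0,"wz": 0},
  {"claw": 0.085,"dx": 0.024,"dy": -0.049,"dz": 0,"wx": 0,"wy": 0,"wz": 0},
  {"claw": 0.085,"dx": 0.024,"dy": -0.049,"dz": 0,"wx": 0,"wy": 0,"wz": 0},
  {"claw": 0.085,"dx": 0.024,"dy": -0.049,"dz": 0,"wx": 0,"wy": 0,"wz": 0},
  {"claw": 0.085,"dx": 0.024,"dy": -0.049,"dz": 0,"wx": 0,"wy": 0,"wz": 0},
  {"claw": 0.085,"dx": 0.024,"dy": -0.049,"dz": 0,"wx": 0,"wy": 0,"wz": 0},
  {"claw": 0.085,"dx": 0.024,"dy": -0.049,"dz": 0,"wx": 0,"wy": 0,"wz": 0},
  {"claw": 0.085,"dx": 0.024,"dy": -0.049,"dz": 0,"wx": 0,"wy": 0,"wz": 0},
  {"claw": 0.085,"dx": 0,"dy": 0,"dz": 0,"wx": 0,"wy": 0,"wz": 9},
  {"claw": 0.085,"dx": 0,"dy": 0,"dz": 0,"wx": 0,"wy": 0,"wz": 9.6},
  {"claw": 0.085,"dx": 0,"dy": 0,"dz": 0,"wx": 0,"wy": 0,"wz": 0},
])

```text
t: 2.33
eef_pos: [0.4986, 0.0767, 0.2562]
tool_rot: [0.0, 1.0, 0.001, -0.0]
contact_force: [0.1, 0.2, 0.7]
gripper_width: 0.997
grasp_force: 0.0
```

Run:
```python
from h import *
p,P=shot("w2");print(P[0],P[1].round(3).tolist(),np.round(get_obs()["q"],2),get_obs()["t"])
for s,c in red(p[:,:,::-1]):print(s,c)
```

```text
[0.49861922 0.07670635 0.25621098] [[1.0, 0.003, -0.0], [0.003, -1.0, -0.0], [-0.0, 0.0, -1.0]] [ 0.04  0.22 -0.36  1.94  0.09  1.   -1.93] 2.375
[276, 108, 17, 15, 198] (np.float64(284.2), np.float64(115.2))
[187, 145, 24, 20, 315] (np.float64(197.4), np.float64(154.8))
[12, 160, 26, 58, 652] (np.float64(22.8), np.float64(188.3))
[0, 181, 12, 44, 270] (np.float64(4.2), np.float64(206.6))
```

View pics/w2.png

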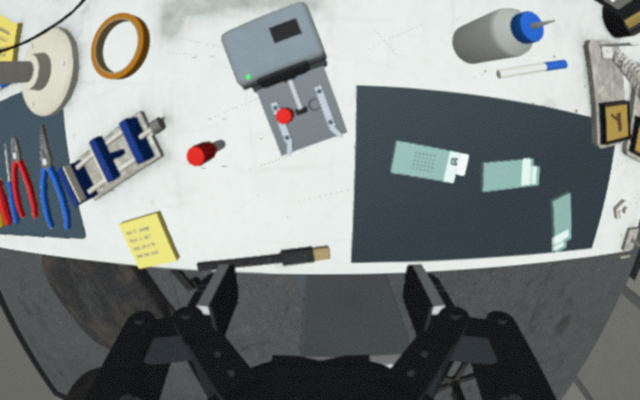

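The wrist view shows the reader at the top. Its pin head is at (284,115) in the left bore, the empty right bore is at (313,104), and the deck's front corners are at about (290,153) and (345,133). Plate_a, with its dots, is at (428,162), and its notch is at the lower right of the frosted end.

Run:
```python
from h import *
im,P=load("w2")
a,b=plane("wrist",(290,153),.026,P),plane("wrist",(345,133),.026,P)
print(a,b,np.linalg.norm(a-b),np.degrees(np.arctan2(a[1]-b[1],a[0]-b[0]))-90)
print("boreR",plane("wrist",(313,104),.026,P))
print("pin",*tri(ray("wrist",(284.2,115.2),P),ray("side",(283.8,246.8))))
print("pin3",*tri(ray("wrist",(284.2,115.2),P),ray("side",(283.8,246.8)),ray("scene",(260,224.5))))
# plate A corners: teal/white mask in wrist image
for n,x0,y0,x1,y1 in(("wrist",380,130,475,195),("side",300,190,345,238)):
    I=im if n=="wrist" else cv2.imread("pics/side0.png")
    g=I[y0:y1,x0:x1].min(2); m=(g>90).astype(np.uint8)
    k=max(cv2.findContours(m,0,2)[0],key=cv2.contourArea)+np.array([x0,y0])
    r=cv2.minAreaRect(np.array([plane(n,q[0],.010,P)[:2]*1000 for q in k],np.float32));print(n,len(k),r, r[0])
```

```text
[0.52535497 0.1108053  0.026     ] [0.54834169 0.04881744 0.026     ] 0.06611265869815575 20.346094727905168
boreR [0.58074368 0.0846024  0.026     ]
pin [0.57004258 0.11288771 0.05917077] 7.8417986934831e-05
pin3 [0.56984445 0.11245608 0.0570482 ] 0.00136025909690936
wrist 82 ((513.3123168945312, -61.764244079589844), (103.15348052978516, 42.978824615478516), 82.09487915039062) (513.3123168945312, -61.764244079589844)
side 70 ((512.9251098632812, -59.67934036254883), (110.20674896240234, 40.3599967956543), 82.70220947265625) (512.9251098632812, -59.67934036254883)
```

Emit:
drive_tool([
  {"claw": 0.085,"dx": 0.036,"dy": -0.018,"dz": 0.04,"wx": 0,"wy": 0,"wz": -7},
  {"claw": 0.085,"dx": 0.036,"dy": -0.014,"dz": 0.04,"wx": 0,"wy": 0,"wz": -7},
  {"claw": 0.085,"dx": 0,"dy": 0,"dz": 0.016,"wx": 0,"wy": 0,"wz": -6.5},
  {"claw": 0.085,"dx": 0,"dy": 0,"dz": 0,"wx": 0,"wy": 0,"wz": 0},
])

```text
t: 2.88
eef_pos: [0.5678, 0.1125, 0.1586]
tool_rot: [-0.0, 0.984, 0.179, -0.002]
contact_force: [-0.1, 0.3, -0.3]
gripper_width: 0.993
grasp_force: 0.0
```

Run:
```python
from h import *
p,P=shot("w3");print(P[0],P[1].round(3).tolist(),np.round(get_obs()["q"],2),get_obs()["t"])
for s,c in red(p[:,:,::-1]):print(s,c)
```

```text
[0.56779625 0.11252061 0.15861666] [[0.936, 0.352, -0.004], [0.352, -0.936, -0.0], [-0.004, -0.001, -1.0]] [ 0.    0.46 -0.4   1.85  0.23  0.87 -1.71] 2.925
[311, 209, 21, 21, 351] (np.float64(320.9), np.float64(218.9))
[177, 216, 25, 26, 475] (np.float64(188.6), np.float64(229.0))
```

View pics/w3.png

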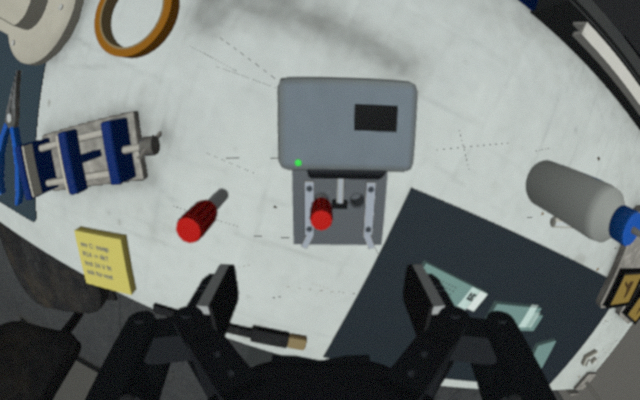

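The close view shows the reader square to the tool. The pin head is at (321,218), the right bore at (357,200) and the deck's front edge at row 243. The rails run along columns 308 and 371.

Run:
```python
from h import *
im,P=load("w3");i2,P2=load("w2")
def head(I,x,y,w,h):
    s=[c for s,c in red(I) if abs(c[0]-x)<15 and abs(c[1]-y)<15][0];return s
print("pin body",*tri(ray("wrist",head(im,321,219,0,0),P),ray("wrist",head(i2,284,115,0,0),P2),ray("side",(283.8,246.8))))
g=im.min(2); 
def dark(I,x0,y0,x1,y1,f):
    gg=cv2.cvtColor(I,6)[y0:y1,x0:x1].astype(float);bg=np.median(gg);w=np.clip(bg*f-gg,0,None);ys,xs=np.mgrid[y0:y1,x0:x1];return (xs*w).sum()/w.sum(),(ys*w).sum()/w.sum()
b3=dark(im,349,192,364,209,.75);b2=dark(i2,306,97,321,112,.75);print(b3,b2)
print("boreR",plane("wrist",b3,.026,P),plane("wrist",b2,.026,P2),*tri(ray("wrist",b3,P),ray("wrist",b2,P2)))
R=P[1]
def tool(X): return (R.T@(X-P[0]))*1000
for uv in((294,243),(381,243),(293,170),(385,170)):
  X=plane("wrist",uv,.026,P);print(uv,X.round(4),tool(X).round(1))
# rails: bright in deck rows
for y in(190,200,210,220,230,240):
  print(y,cv2.cvtColor(im,6)[y,290:390].tolist())
```

```text
pin body [0.56902273 0.11268205 0.06069809] 0.0021645970153622946
(np.float64(356.93896103896105), np.float64(201.5090909090909)) (np.float64(306.0484496124031), np.float64(109.34302325581395))
boreR [0.57967988 0.08339971 0.026     ] [0.57466169 0.0922452  0.026     ] [0.57850358 0.08866774 0.035103  ] 0.004799443398778703
(294, 243) [0.5235 0.121  0.026 ] [-38.1 -23.4 132.8]
(381, 243) [0.5509 0.047  0.026 ] [-38.5  55.5 132.7]
(293, 170) [0.5864 0.1435 0.026 ] [ 28.8 -22.3 132.5]
(385, 170) [0.6138 0.0719 0.026 ] [ 29.2  54.4 132.5]
190 [194, 178, 143, 113, 97, 97, 96, 98, 94, 96, 98, 100, 98, 96, 116, 137, 132, 112, 92, 83, 91, 115, 136, 126, 107, 96, 94, 97, 93, 94, 95, 97, 97, 95, 96, 99, 97, 98, 97, 99, 95, 96, 95, 93, 96, 102, 115, 137, 158, 163, 167, 162, 153, 128, 103, 94, 96, 94, 95, 95, 95, 99, 97, 92, 95, 94, 97, 95, 95, 99, 96, 95, 98, 93, 95, 104, 126, 132, 108, 80, 70, 71, 84, 109, 124, 113, 95, 97, 95, 95, 96, 96, 97, 94, 102, 119, 153, 184, 196, 195]
200 [194, 181, 155, 115, 96, 96, 94, 94, 95, 93, 95, 94, 94, 95, 117, 146, 160, 164, 164, 162, 164, 161, 148, 118, 80
[... 1363 characters left out ...]
 96, 94, 96, 92, 94, 93, 91, 92, 92, 94, 96, 92, 94, 95, 94, 93, 94, 94, 94, 94, 94, 93, 94, 94, 95, 93, 92, 95, 93, 90, 96, 97, 89, 91, 98, 116, 133, 123, 95, 73, 70, 81, 107, 134, 130, 107, 97, 94, 95, 92, 97, 94, 93, 103, 131, 174, 191, 197, 198, 197, 190, 170]
240 [195, 196, 183, 154, 121, 98, 92, 92, 91, 95, 93, 91, 95, 112, 138, 155, 157, 162, 163, 157, 146, 122, 102, 95, 92, 92, 94, 92, 94, 95, 91, 92, 95, 92, 93, 90, 90, 92, 92, 92, 95, 93, 96, 92, 94, 93, 95, 93, 93, 92, 93, 91, 93, 92, 94, 94, 92, 92, 92, 93, 93, 92, 93, 95, 94, 94, 93, 94, 95, 93, 94, 95, 93, 92, 105, 135, 153, 158, 164, 164, 160, 151, 124, 103, 94, 95, 95, 95, 92, 95, 103, 137, 172, 190, 179, 143, 96, 61, 48, 50]
```

Run:
```python
from h import *
im,P=load("w3");g=cv2.cvtColor(im,6).astype(float);R=P[1]
def tool(uv,z): return ((R.T@(plane("wrist",uv,z,P)-P[0]))*1000)[:2].round(2)
def cross(v,lo,th):
    i=np.where(np.diff(np.sign(v-th)))[0];return [lo+k+(th-v[k])/(v[k+1]-v[k]) for k in i]
L=[];Q=[]
for y in range(180,241,4):
    c=cross(g[y,285:300],285,145);d=cross(g[y,376:392],376,145)
    if len(c)==1 and len(d)==1: L.append(tool((c[0],y),.026));Q.append(tool((d[0],y),.026))
L=np.array(L);Q=np.array(Q)
for a in(L,Q):print(len(a),np.polyfit(a[:,0],a[:,1],1),a[:,1].mean(),np.degrees(np.polyfit(a[:,0],a[:,1],1)[0]))
for x in(325,340,355):
    c=cross(g[236:256,x],236,140);print(x,[tool((x,k),z) for k in c for z in(.026,)],g[236:256,x])
```

```text
11 [ 1.26140373e-02 -2.35987889e+01] -23.60454545454546 0.7227310985202168
11 [1.08439482e-02 5.59257396e+01] 55.92090909090909 0.621312462592692
325 [array([-38.83,   4.48])] [ 93.  91.  92.  98.  90.  96.  92. 112. 145. 173. 190. 197. 195. 196.
 192. 193. 195. 194. 196. 192.]
340 [array([-39.19,  17.99])] [ 92.  94.  95.  94.  93.  94.  90. 108. 135. 168. 189. 198. 197. 197.
 198. 195. 196. 195. 194. 194.]
355 [array([-39.18,  31.58])] [ 94.  93.  89.  94.  94.  92.  92. 105. 139. 172. 192. 195. 196. 195.
 198. 197. 197. 194. 195. 195.]
```

Reader yaw is about 20.0° and the left bore is at tool (+3, +0.5) mm. I'll descend and grip the head.

Emit:
drive_tool([
  {"claw": 0.085,"dx": 0.003,"dy": 0.0005,"dz": 0.03,"wx": 0,"wy": 0,"wz": 0.67},
  {"claw": 0.06,"dx": 0,"dy": 0,"dz": 0.035,"wx": 0,"wy": 0,"wz": 0},
  {"claw": 0.04,"dx": 0,"dy": 0,"dz": 0.025,"wx": 0,"wy": 0,"wz": 0},
  {"claw": 0.01,"dx": 0,"dy": 0,"dz": 0,"wx": 0,"wy": 0,"wz": 0},
  {"claw": 0.01,"dx": 0,"dy": 0,"dz": 0,"wx": 0,"wy": 0,"wz": 0},
  {"claw": 0.01,"dx": 0,"dy": 0,"dz": 0,"wx": 0,"wy": 0,"wz": 0},
  {"claw": 0.01,"dx": 0,"dy": 0,"dz": 0,"wx": 0,"wy": 0,"wz": 0},
  {"claw": 0.01,"dx": 0,"dy": 0,"dz": 0,"wx": 0,"wy": 0,"wz": 0},
], newtons=25)

```text
t: 3.92
eef_pos: [0.5729, 0.1138, 0.0719]
tool_rot: [0.0, 0.985, 0.173, 0.001]
contact_force: [-0.1, -0.7, 6.6]
gripper_width: 0.175
grasp_force: 26.3
```

Emit:
drive_tool([
  {"claw": 0.01,"dx": 0,"dy": 0,"dz": -0.015,"wx": 0,"wy": 0,"wz": 0},
  {"claw": 0.01,"dx": 0,"dy": 0,"dz": -0.02,"wx": 0,"wy": 0,"wz": 0},
  {"claw": 0.01,"dx": 0,"dy": 0,"dz": -0.01,"wx": 0,"wy": 0,"wz": 0},
  {"claw": 0.01,"dx": 0,"dy": 0,"dz": 0,"wx": 0,"wy": 0,"wz": 0},
  {"claw": 0.01,"dx": 0,"dy": 0,"dz": 0,"wx": 0,"wy": 0,"wz": 0},
])

```text
t: 4.55
eef_pos: [0.5713, 0.1134, 0.115]
tool_rot: [0.0, 0.985, 0.173, -0.0]
contact_force: [-0.0, 0.5, -0.9]
gripper_width: 0.173
grasp_force: 25.7
```

Run:
```python
from h import *
p,P=shot("w4");print(P[0],P[1].round(4).tolist(),get_obs()["t"])
q,_=read_camera("side");s,_=read_camera("scene")
f=lambda i,x,y,w,h,W:cv2.resize(i[y:y+h,x:x+w,::-1],(W,300),interpolation=2)
cv2.imwrite("pics/m2.png",np.vstack([np.hstack([f(q,235,190,90,90,400)[:, :400],f(s,210,180,90,68,400)]),f(p,230,190,180,68,800)]))
```

```text
[0.57129621 0.11335898 0.11500931] [[0.9403, 0.3403, -0.0007], [0.3403, -0.9403, -0.0003], [-0.0008, 0.0001, -1.0]] 4.6
```

View pics/m2.png

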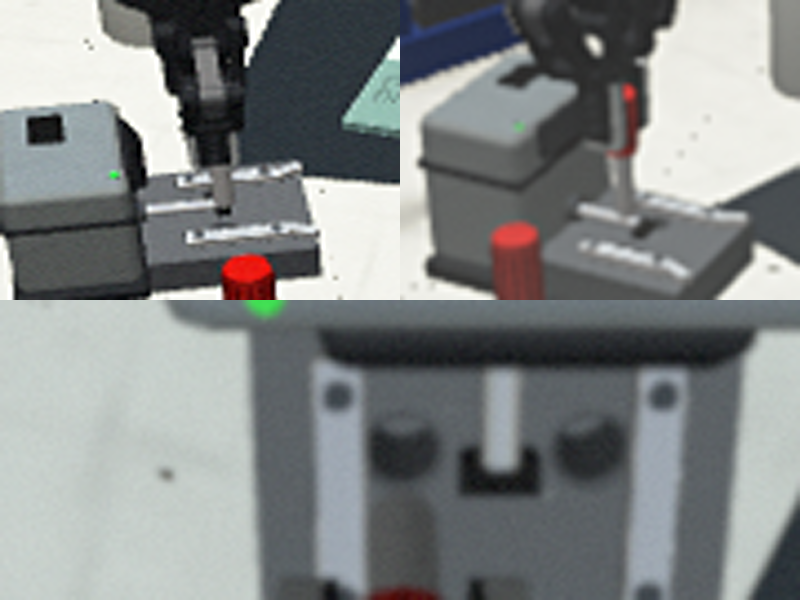

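The montage shows the pin lifted out and upright in the grip. Both bores are empty in the wrist crop, left at (404,444) and right at (590,444), and level with each other.

Run:
```python
from h import *
im,P=load("w4");g=cv2.cvtColor(im,6).astype(float);R=P[1]
T=lambda uv,z:((R.T@(plane("wrist",uv,z,P)-P[0]))*1000)[:2].round(2)
m=(g<72).astype(np.uint8)[205:236,310:375];n,_,s,c=cv2.connectedComponentsWithStats(m)
for k in range(1,n):
    if s[k][4]>25: u=c[k]+[310,205];print(s[k],u.round(1),T(u,.026),T(u,.020))
for y in(232,236):print(g[y,300:380].astype(int).tolist())
# shank columns near rows 238..252
for y in range(236,256,4):print(y,g[y,308:334].astype(int).tolist())
```

```text
[ 1  0 28  1 28] [324.5 205. ] [13.34  3.18] [11.25  3.27]
[37  0 27  1 27] [360. 205.] [13.33 28.36] [11.24 29.18]
[  3  13  16  14 169] [320.2 224.6] [-1.64  0.14] [-4.17  0.15]
[ 44  12  17  15 176] [362.5 224.1] [-1.35 30.87] [-3.86 31.77]
[ 23  18  19  12 170] [341.8 229.5] [-5.57 15.9 ] [-8.2  16.36]
[105, 131, 158, 164, 164, 167, 166, 165, 167, 166, 164, 143, 121, 100, 93, 91, 82, 83, 79, 75, 79, 77, 74, 83, 85, 89, 91, 92, 97, 97, 96, 95, 81, 58, 38, 33, 30, 22, 26, 24, 21, 17, 30, 32, 18, 29, 26, 28, 23, 27, 39, 62, 87, 98, 95, 98, 93, 93, 87, 84, 79, 80, 82, 81, 84, 85, 85, 91, 93, 92, 93, 100, 129, 154, 164, 168, 165, 167, 168, 166]
[103, 134, 157, 164, 167, 166, 167, 167, 168, 166, 167, 147, 118, 97, 92, 82, 83, 83, 83, 79, 76, 75, 73, 73, 74, 77, 80, 91, 94, 96, 98, 95, 95, 95, 94, 95, 95, 96, 92, 97, 94, 96, 95, 97, 96, 98, 94, 94, 95, 96, 95, 92, 95, 98, 95, 94, 97, 95, 98, 98, 98, 93, 97, 91, 96, 96, 95, 96, 96, 94, 96, 112, 137, 158, 161, 162, 168, 167, 166, 169]
236 [168, 166, 167, 147, 118, 97, 92, 82, 83, 83, 83, 79, 76, 75, 73, 73, 74, 77, 80, 91, 94, 96, 98, 95, 95, 95]
240 [168, 170, 165, 145, 119, 91, 86, 83, 84, 85, 82, 77, 81, 77, 76, 70, 72, 71, 71, 77, 86, 91, 94, 95, 94, 95]
244 [165, 169, 165, 146, 113, 92, 84, 84, 86, 82, 85, 80, 80, 78, 76, 74, 73, 72, 70, 74, 85, 89, 93, 95, 97, 97]
248 [167, 167, 165, 149, 116, 92, 88, 81, 85, 83, 79, 82, 78, 77, 76, 72, 71, 66, 72, 72, 79, 90, 93, 94, 96, 91]
252 [165, 170, 165, 150, 122, 95, 89, 82, 83, 82, 82, 79, 79, 74, 74, 72, 71, 74, 72, 70, 76, 90, 91, 96, 93, 96]
```

The pin should sit at its gripped-in-bore pose plus 31 mm to the right, which is tool dx +1.7 mm and dy +31 mm.

Emit:
drive_tool([
  {"claw": 0.01,"dx": 0.0017,"dy": 0.011,"dz": 0,"wx": 0,"wy": 0,"wz": 0},
  {"claw": 0.01,"dx": 0,"dy": 0.02,"dz": 0,"wx": 0,"wy": 0,"wz": 0},
  {"claw": 0.01,"dx": 0,"dy": 0,"dz": 0.0,"wx": 0,"wy": 0,"wz": 0},
  {"claw": 0.01,"dx": 0,"dy": 0,"dz": 0.014,"wx": 0,"wy": 0,"wz": 0},
  {"claw": 0.01,"dx": 0,"dy": 0,"dz": 0,"wx": 0,"wy": 0,"wz": 0},
  {"claw": 0.01,"dx": 0,"dy": 0,"dz": 0,"wx": 0,"wy": 0,"wz": 0},
])

```text
t: 5.45
eef_pos: [0.5835, 0.0856, 0.101]
tool_rot: [-0.0, 0.985, 0.173, -0.0]
contact_force: [-0.4, 1.5, -0.1]
gripper_width: 0.18
grasp_force: 25.7
```

Run:
```python
from h import *
p,P=shot("w5");print(P[0],get_obs()["t"])
q,_=read_camera("side");s,_=read_camera("scene")
f=lambda i,x,y,w,h,W:cv2.resize(i[y:y+h,x:x+w,::-1],(W,300),interpolation=2)
cv2.imwrite("pics/m3.png",np.vstack([np.hstack([f(q,255,215,60,45,400),f(s,240,205,60,45,400)]),f(p,270,200,120,45,800)]))
```

```text
[0.58349511 0.08562476 0.10097154] 5.5
```

View pics/m3.png

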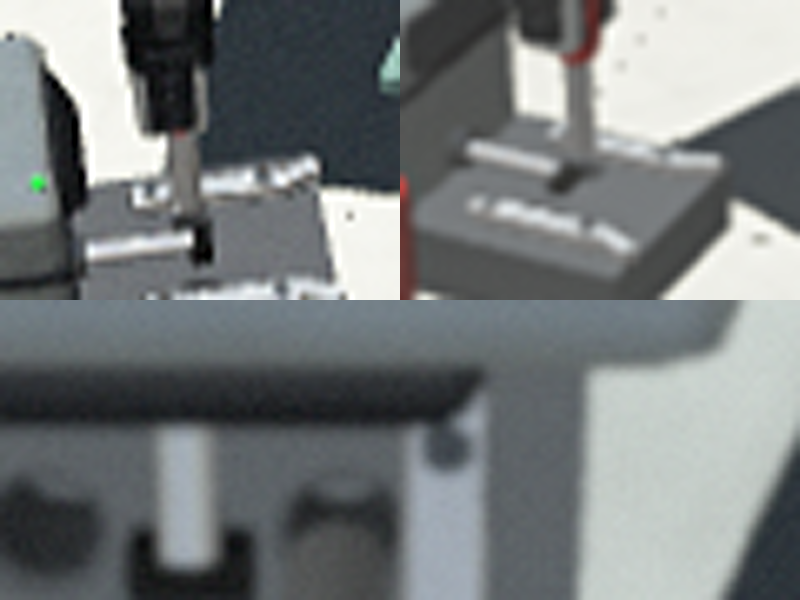

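The pin foot at crop (342,550) lines up laterally with the right bore, whose rim spans about 290 to 395. Now I'll lower it.

Emit:
drive_tool([
  {"claw": 0.01,"dx": 0,"dy": 0.0005,"dz": 0.005,"wx": 0,"wy": 0,"wz": 0},
  {"claw": 0.01,"dx": 0,"dy": 0,"dz": 0.005,"wx": 0,"wy": 0,"wz": 0},
  {"claw": 0.01,"dx": 0,"dy": 0,"dz": 0.005,"wx": 0,"wy": 0,"wz": 0},
  {"claw": 0.01,"dx": 0,"dy": 0,"dz": 0,"wx": 0,"wy": 0,"wz": 0},
  {"claw": 0.01,"dx": 0,"dy": 0,"dz": 0,"wx": 0,"wy": 0,"wz": 0},
])

```text
t: 6.22
eef_pos: [0.5841, 0.0846, 0.0863]
tool_rot: [-0.0, 0.985, 0.173, 0.0]
contact_force: [-0.8, -0.2, -0.3]
gripper_width: 0.178
grasp_force: 25.7
```

Emit:
drive_tool([
  {"claw": 0.01,"dx": 0,"dy": 0,"dz": 0.005,"wx": 0,"wy": 0,"wz": 0},
  {"claw": 0.01,"dx": 0,"dy": 0,"dz": 0.005,"wx": 0,"wy": 0,"wz": 0},
  {"claw": 0.01,"dx": 0,"dy": 0,"dz": 0.0045,"wx": 0,"wy": 0,"wz": 0},
  {"claw": 0.01,"dx": 0,"dy": 0,"dz": 0,"wx": 0,"wy": 0,"wz": 0},
  {"claw": 0.01,"dx": 0,"dy": 0,"dz": 0,"wx": 0,"wy": 0,"wz": 0},
])

```text
t: 6.85
eef_pos: [0.5841, 0.0846, 0.0719]
tool_rot: [0.0, 0.985, 0.173, 0.0]
contact_force: [-1.4, 0.1, 4.1]
gripper_width: 0.176
grasp_force: 26.1
```

It's on the bore floor at the same height as before, 0.0719. I'll release and rise.

Emit:
drive_tool([
  {"claw": 0.04,"dx": 0,"dy": 0,"dz": 0,"wx": 0,"wy": 0,"wz": 0},
  {"claw": 0.06,"dx": 0,"dy": 0,"dz": 0,"wx": 0,"wy": 0,"wz": 0},
  {"claw": 0.06,"dx": 0,"dy": 0,"dz": 0,"wx": 0,"wy": 0,"wz": 0},
  {"claw": 0.06,"dx": 0,"dy": 0,"dz": -0.03,"wx": 0,"wy": 0,"wz": 0},
  {"claw": 0.06,"dx": 0,"dy": 0,"dz": -0.05,"wx": 0,"wy": 0,"wz": 0},
  {"claw": 0.06,"dx": 0,"dy": 0,"dz": -0.03,"wx": 0,"wy": 0,"wz": 0},
  {"claw": 0.06,"dx": 0,"dy": 0,"dz": 0,"wx": 0,"wy": 0,"wz": 0},
])

```text
t: 7.72
eef_pos: [0.5857, 0.0849, 0.1845]
tool_rot: [0.0, 0.985, 0.173, 0.003]
contact_force: [0.1, 0.1, -0.6]
gripper_width: 0.703
grasp_force: 0.0
```

Run:
```python
from h import *
p,P=shot("w6");print(P[0],np.round(get_obs()["q"],2),get_obs()["t"])
for n in("scene","side"):
    q,_=read_camera(n);cv2.imwrite(f"pics/{n}6.png",q[:,:,::-1])
    print(n,[x for x in red(q[:,:,::-1]) if 180<x[1][1]<320])
print(red(p[:,:,::-1]))
x=[c for s,c in red(p[:,:,::-1]) if 250<c[0]<400][0];y=[c for s,c in red(cv2.imread("pics/side6.png")) if 215<c[1]<262]
if y: print(tri(ray("wrist",x,P),ray("side",y[0])))
# plate A in this wrist view
m=((p.min(2)>90)).astype(np.uint8)
```

```text
[0.58567058 0.08494894 0.18450239] [ 0.06  0.45 -0.4   1.81  0.21  0.92 -1.66] 7.775
scene [([231, 231, 10, 6, 49], (np.float64(235.3), np.float64(233.4))), ([0, 256, 18, 17, 161], (np.float64(6.9), np.float64(265.1)))]
side [([278, 230, 8, 15, 89], (np.float64(282.1), np.float64(236.7))), ([285, 266, 12, 23, 178], (np.float64(290.4), np.float64(276.2)))]
[([311, 207, 18, 19, 278], (np.float64(319.5), np.float64(215.7))), ([158, 215, 21, 23, 348], (np.float64(167.9), np.float64(226.3)))]
(array([0.57958364, 0.08348501, 0.06005903]), np.float64(0.0015214212899166233))
```

The pin is seated: it moved 31.06 mm and its head is at the same height as before. Next is the plate.

Emit:
drive_tool([
  {"claw": 0.07,"dx": -0.034,"dy": 0.027,"dz": 0.01,"wx": 0,"wy": 0,"wz": 0},
  {"claw": 0.07,"dx": -0.034,"dy": 0.027,"dz": 0.015,"wx": 0,"wy": 0,"wz": 0},
  {"claw": 0.07,"dx": -0.034,"dy": 0.027,"dz": 0.015,"wx": 0,"wy": 0,"wz": 0},
  {"claw": 0.07,"dx": 0,"dy": 0,"dz": 0,"wx": 0,"wy": 0,"wz": -9},
  {"claw": 0.07,"dx": 0,"dy": 0,"dz": 0,"wx": 0,"wy": 0,"wz": -9},
  {"claw": 0.07,"dx": 0,"dy": 0,"dz": 0,"wx": 0,"wy": 0,"wz": -9},
  {"claw": 0.07,"dx": 0,"dy": 0,"dz": 0,"wx": 0,"wy": 0,"wz": -9},
  {"claw": 0.07,"dx": 0,"dy": 0,"dz": 0,"wx": 0,"wy": 0,"wz": -9},
  {"claw": 0.07,"dx": 0,"dy": 0,"dz": 0,"wx": 0,"wy": 0,"wz": -9},
  {"claw": 0.07,"dx": 0,"dy": 0,"dz": 0,"wx": 0,"wy": 0,"wz": -8.3},
  {"claw": 0.07,"dx": 0,"dy": 0,"dz": 0,"wx": 0,"wy": 0,"wz": 0},
])

```text
t: 9.25
eef_pos: [0.5148, -0.0264, 0.1405]
tool_rot: [-0.001, 0.754, 0.657, -0.001]
contact_force: [0.5, -0.2, -0.9]
gripper_width: 0.822
grasp_force: 0.0
```

Run:
```python
from h import *
p,P=shot("w7");print(P[0],P[1].round(3).tolist(),np.round(get_obs()["q"],2),get_obs()["t"])
```

```text
[ 0.51476627 -0.02640989  0.14051666] [[0.137, 0.991, -0.002], [0.991, -0.137, 0.001], [0.0, -0.003, -1.0]] [ 0.44  0.44 -0.62  2.    0.35  0.81 -0.53] 9.3
```

View pics/w7.png

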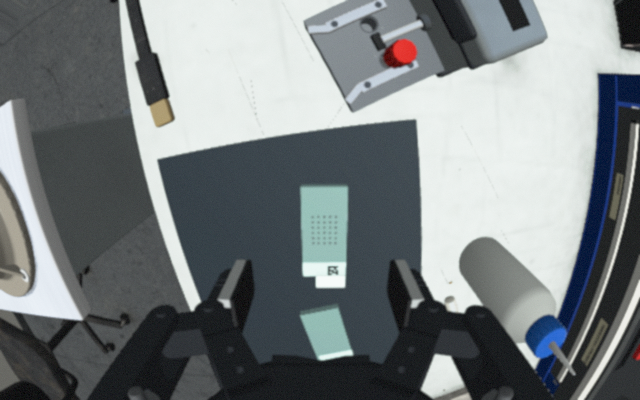

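Plate_a is fully visible: its plain end is at row 185 (cols 301–348), its frosted end at row 288, with the dot code up and the notch at (308,282). The empty left bore (370,24) and the pin in the right bore (401,52) are also visible.

Run:
```python
from h import *
im,P=load("w7");R=P[1]
m=(im.min(2)>90).astype(np.uint8)[175:298,285:365]
k=max(cv2.findContours(m,0,1)[0],key=cv2.contourArea)[:,0]+[285,175]
T=np.array([(R.T@(plane("wrist",q,.010,P)-P[0]))*1000 for q in k])[:,:2]
print("x range",T[:,0].min(),T[:,0].max())
mid=T[(T[:,0]<T[:,0].max()-10)&(T[:,0]>T[:,0].max()-70)]
c=np.median(mid[:,1])
for s in(mid[mid[:,1]<c],mid[mid[:,1]>c]):
    f=np.polyfit(s[:,0],s[:,1],1);print("edge y",f,"deg",np.degrees(f[0]),np.polyval(f,0))
# height check: plain-end corners from two views
print([(R.T@(plane("wrist",q,.010,P)-P[0])*1000)[:2].round(1) for q in((301,186),(348,186))])
i2,P2=load("w2")
A=(325,274);B=(428,162)
```

```text
x range -85.87667414544562 16.208882694746336
edge y [-4.12495270e-03 -1.66537635e+01] deg -0.23634238055279821 -16.653763481880816
edge y [-7.77508431e-03  2.30094467e+01] deg -0.44547951638677913 23.009446693009718
[array([ 15.3, -15.8]), array([15.4, 23.3])]
```

Emit:
drive_tool([
  {"claw": 0.058,"dx": 0,"dy": 0.0032,"dz": 0.03,"wx": 0,"wy": 0,"wz": -0.34},
  {"claw": 0.058,"dx": 0,"dy": 0,"dz": 0.04,"wx": 0,"wy": 0,"wz": 0},
  {"claw": 0.058,"dx": 0,"dy": 0,"dz": 0.025,"wx": 0,"wy": 0,"wz": 0},
  {"claw": 0.058,"dx": 0,"dy": 0,"dz": 0.012,"wx": 0,"wy": 0,"wz": 0},
  {"claw": 0.058,"dx": 0,"dy": 0,"dz": 0.006,"wx": 0,"wy": 0,"wz": 0},
  {"claw": 0.058,"dx": 0,"dy": 0,"dz": 0,"wx": 0,"wy": 0,"wz": 0},
  {"claw": 0.058,"dx": 0,"dy": 0,"dz": 0,"wx": 0,"wy": 0,"wz": 0},
])

```text
t: 10.18
eef_pos: [0.5195, -0.0268, 0.0296]
tool_rot: [0.001, 0.752, 0.659, 0.001]
contact_force: [0.0, -0.6, 0.1]
gripper_width: 0.679
grasp_force: 0.0
```

Emit:
drive_tool([
  {"claw": 0.058,"dx": 0,"dy": -0.0013,"dz": 0.003,"wx": 0,"wy": 0,"wz": 0},
  {"claw": 0.045,"dx": 0,"dy": 0,"dz": 0,"wx": 0,"wy": 0,"wz": 0},
  {"claw": 0.035,"dx": 0,"dy": 0,"dz": 0,"wx": 0,"wy": 0,"wz": 0},
  {"claw": 0.035,"dx": 0,"dy": 0,"dz": 0,"wx": 0,"wy": 0,"wz": 0},
  {"claw": 0.035,"dx": 0,"dy": 0,"dz": 0,"wx": 0,"wy": 0,"wz": 0},
  {"claw": 0.035,"dx": 0,"dy": 0,"dz": 0,"wx": 0,"wy": 0,"wz": 0},
], newtons=40)

```text
t: 10.92
eef_pos: [0.5177, -0.0267, 0.0262]
tool_rot: [0.0, 0.752, 0.66, -0.0]
contact_force: [-2.2, -0.7, 4.7]
gripper_width: 0.449
grasp_force: 40.6
```

Emit:
drive_tool([
  {"claw": 0.035,"dx": 0,"dy": 0,"dz": -0.02,"wx": 0,"wy": 0,"wz": 0},
  {"claw": 0.035,"dx": 0,"dy": 0,"dz": -0.04,"wx": 0,"wy": 0,"wz": 0},
  {"claw": 0.035,"dx": 0.0231,"dy": -0.0259,"dz": 0,"wx": 0,"wy": 0,"wz": 0},
  {"claw": 0.035,"dx": 0.0231,"dy": -0.0259,"dz": 0,"wx": 0,"wy": 0,"wz": 0},
  {"claw": 0.035,"dx": 0.0231,"dy": -0.0259,"dz": 0,"wx": 0,"wy": 0,"wz": 0},
  {"claw": 0.035,"dx": 0,"dy": 0,"dz": 0,"wx": 0,"wy": 0,"wz": -9.8},
  {"claw": 0.035,"dx": 0,"dy": 0,"dz": 0,"wx": 0,"wy": 0,"wz": -9.8},
  {"claw": 0.035,"dx": 0,"dy": 0,"dz": 0,"wx": 0,"wy": 0,"wz": -9.8},
  {"claw": 0.035,"dx": 0,"dy": 0,"dz": 0,"wx": 0,"wy": 0,"wz": -9.8},
  {"claw": 0.035,"dx": 0,"dy": 0,"dz": 0,"wx": 0,"wy": 0,"wz": -9.8},
  {"claw": 0.035,"dx": 0,"dy": 0,"dz": 0,"wx": 0,"wy": 0,"wz": -9.8},
  {"claw": 0.035,"dx": 0,"dy": 0,"dz": 0,"wx": 0,"wy": 0,"wz": -9.8},
  {"claw": 0.035,"dx": 0,"dy": 0,"dz": 0,"wx": 0,"wy": 0,"wz": -9.8},
  {"claw": 0.035,"dx": 0,"dy": 0,"dz": 0,"wx": 0,"wy": 0,"wz": -9.8},
  {"claw": 0.035,"dx": 0,"dy": 0,"dz": 0,"wx": 0,"wy": 0,"wz": -9.8},
  {"claw": 0.035,"dx": 0,"dy": 0,"dz": 0,"wx": 0,"wy": 0,"wz": -9.8},
  {"claw": 0.035,"dx": 0,"dy": 0,"dz": 0,"wx": 0,"wy": 0,"wz": -9.8},
  {"claw": 0.035,"dx": 0,"dy": 0,"dz": 0,"wx": 0,"wy": 0,"wz": 0},
  {"claw": 0.035,"dx": 0,"dy": 0,"dz": 0,"wx": 0,"wy": 0,"wz": 0},
])

```text
t: 13.3
eef_pos: [0.4497, 0.052, 0.0862]
tool_rot: [0.0, -0.173, 0.985, -0.0]
contact_force: [0.3, -0.2, 0.4]
gripper_width: 0.45
grasp_force: 40.5
```

Run:
```python
from h import *
p,P=shot("w8");o=get_obs();print(P[0],P[1].round(4).tolist(),np.round(o["q"],2),o["t"],o["contact_force"].round(1) if hasattr(o["contact_force"],"round") else o["contact_force"])
q,_=read_camera("side");s,_=read_camera("scene")
for n,i in(("side8",q),("scene8",s)):cv2.imwrite(f"pics/{n}.png",i[:,:,::-1])
f=lambda i,x,y,w,h,W,H:cv2.resize(i[y:y+h,x:x+w,::-1],(W,H),interpolation=2)
cv2.imwrite("pics/m4.png",np.vstack([np.hstack([f(q,230,200,120,80,400,266),f(s,210,190,120,80,400,266)]),f(p,180,80,280,115,800,330)]))
```

```text
[0.44966395 0.05202985 0.08622584] [[-0.9401, -0.3409, 0.0005], [-0.3409, 0.9401, -0.0004], [-0.0003, -0.0005, -1.0]] [ 0.61  0.63 -1.07  2.16  0.78  0.82  0.95] 13.35 [ 0.4  0.1 -0.4]
```

View pics/m4.png

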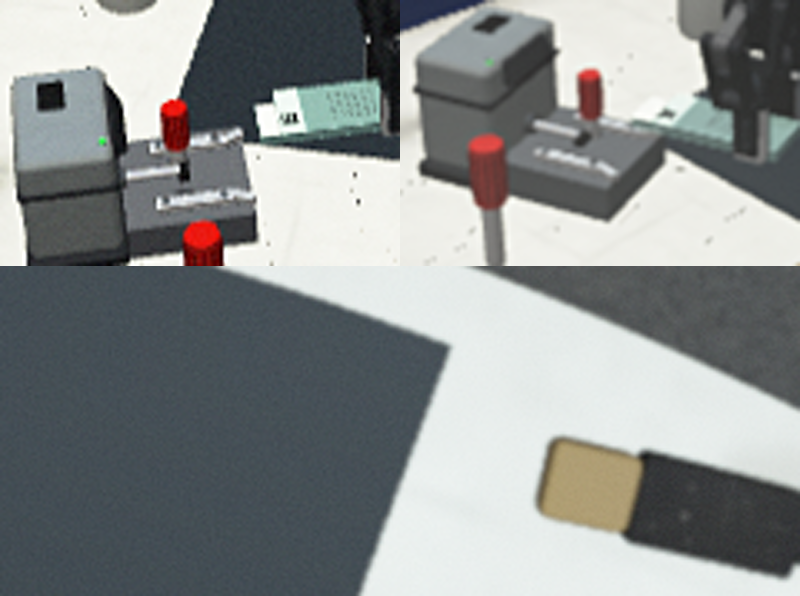

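The plate is gripped level and label up, with the frosted end and its notch towards the pin side; the pin stands in the right bore. The lateral offset from the channel's middle is about 0.3 mm. I'll lower it and enter.

Emit:
drive_tool([
  {"claw": 0.035,"dx": 0,"dy": 0.0003,"dz": 0.02,"wx": 0,"wy": 0,"wz": 0},
  {"claw": 0.035,"dx": 0,"dy": 0,"dz": 0.0145,"wx": 0,"wy": 0,"wz": 0},
  {"claw": 0.035,"dx": 0,"dy": 0,"dz": 0,"wx": 0,"wy": 0,"wz": 0},
  {"claw": 0.035,"dx": -0.006,"dy": 0,"dz": 0,"wx": 0,"wy": 0,"wz": 0},
  {"claw": 0.035,"dx": -0.006,"dy": 0,"dz": 0,"wx": 0,"wy": 0,"wz": 0},
  {"claw": 0.035,"dx": -0.006,"dy": 0,"dz": 0,"wx": 0,"wy": 0,"wz": 0},
  {"claw": 0.035,"dx": 0,"dy": 0,"dz": 0,"wx": 0,"wy": 0,"wz": 0},
])

```text
t: 14.32
eef_pos: [0.4671, 0.059, 0.0515]
tool_rot: [0.0, -0.175, 0.985, 0.0]
contact_force: [-0.2, 0.5, -1.0]
gripper_width: 0.451
grasp_force: 40.5
```

```bash
cat > st.py <<'E'
from h import *
o=get_obs();p=np.array(o["eef_pos"]);R=pose()[1]
xp=np.array([np.cos(np.radians(20)),np.sin(np.radians(20)),0]);yp=np.array([-xp[1],xp[0],0])
F=np.array(o["contact_force"])
print("reader x %.1f y %.2f z %.1f mm"%(1e3*(p@xp-.5751),1e3*(p@yp+.1046),1e3*p[2]),"F",F@xp,F@yp,F[2],"yaw",np.degrees(np.arctan2(-R[1,0],-R[0,0])),"tilt deg",np.degrees(R[:2,2]),"T",np.round(o["torque"],2),"w",o["gripper_width"],o["t"])
E
python3 st.py
```

```text
reader x -116.0 y 0.28 z 51.5 mm F -0.004755903008642954 0.49817001051086385 -1.0152368866366477 yaw 20.11755088451477 tilt deg [0.04572092 0.02622649] T [0.   0.06 0.01] w 0.45110026460572483 14.325
```

Emit:
drive_tool([
  {"claw": 0.035,"dx": -0.006,"dy": 0,"dz": 0,"wx": 0,"wy": 0,"wz": 0},
  {"claw": 0.035,"dx": -0.006,"dy": 0,"dz": 0,"wx": 0,"wy": 0,"wz": 0},
  {"claw": 0.035,"dx": -0.006,"dy": 0,"dz": 0,"wx": 0,"wy": 0,"wz": 0},
  {"claw": 0.035,"dx": -0.003,"dy": 0,"dz": 0,"wx": 0,"wy": 0,"wz": 0},
  {"claw": 0.035,"dx": 0,"dy": 0,"dz": 0,"wx": 0,"wy": 0,"wz": 0},
  {"claw": 0.035,"dx": 0,"dy": 0,"dz": 0,"wx": 0,"wy": 0,"wz": 0},
])

```text
t: 15.08
eef_pos: [0.4858, 0.0658, 0.0512]
tool_rot: [-0.0, -0.175, 0.985, -0.0]
contact_force: [-0.5, -0.5, -0.7]
gripper_width: 0.447
grasp_force: 40.5
```

```bash
python3 st.py
```

```text
reader x -96.1 y 0.32 z 51.2 mm F -0.6625831146271313 -0.3008611109744862 -0.7103542254729315 yaw 20.14218706563022 tilt deg [-0.01511254 -0.00880575] T [ 0.05 -0.02 -0.  ] w 0.4472007884648501 15.075
```

Emit:
drive_tool([
  {"claw": 0.035,"dx": -0.002,"dy": 0,"dz": 0.001,"wx": 0,"wy": 0,"wz": 0},
  {"claw": 0.035,"dx": -0.002,"dy": 0,"dz": 0.0005,"wx": 0,"wy": 0,"wz": 0},
  {"claw": 0.035,"dx": -0.002,"dy": 0,"dz": 0,"wx": 0,"wy": 0,"wz": 0},
  {"claw": 0.035,"dx": 0,"dy": 0,"dz": 0,"wx": 0,"wy": 0,"wz": 0},
  {"claw": 0.035,"dx": 0,"dy": 0,"dz": 0,"wx": 0,"wy": 0,"wz": 0},
])

```text
t: 15.7
eef_pos: [0.4912, 0.0678, 0.0497]
tool_rot: [-0.0, -0.175, 0.985, -0.0]
contact_force: [-3.3, -1.3, 2.7]
gripper_width: 0.45
grasp_force: 40.9
```

```bash
python3 st.py
```

```text
reader x -90.3 y 0.31 z 49.7 mm F -3.51913597133731 -0.1276608183967844 2.709681828374224 yaw 20.140988756582765 tilt deg [-0.03936864 -0.02880226] T [-0.27  0.6  -0.02] w 0.4504245491046868 15.7
```

Emit:
drive_tool([
  {"claw": 0.035,"dx": -0.002,"dy": 0,"dz": 0,"wx": 0,"wy": 0,"wz": 0},
  {"claw": 0.035,"dx": -0.002,"dy": 0,"dz": 0,"wx": 0,"wy": 0,"wz": 0},
  {"claw": 0.035,"dx": -0.002,"dy": 0,"dz": 0,"wx": 0,"wy": 0,"wz": 0},
  {"claw": 0.035,"dx": -0.001,"dy": 0,"dz": 0,"wx": 0,"wy": 0,"wz": 0},
  {"claw": 0.035,"dx": 0,"dy": 0,"dz": 0,"wx": 0,"wy": 0,"wz": 0},
  {"claw": 0.035,"dx": 0,"dy": 0,"dz": 0,"wx": 0,"wy": 0,"wz": 0},
], newtons=60)

```text
t: 16.45
eef_pos: [0.496, 0.0695, 0.0494]
tool_rot: [-0.002, -0.175, 0.985, -0.001]
contact_force: [-8.9, -3.4, 8.0]
gripper_width: 0.447
grasp_force: 63.4
```

```bash
python3 st.py
```

```text
reader x -85.2 y 0.30 z 49.4 mm F -9.55189075602773 -0.10049157914049314 7.97390646771035 yaw 20.142701543932155 tilt deg [-0.22460485 -0.1458692 ] T [-0.65  1.74  0.02] w 0.4468425678693618 16.45
```

Downforce and friction have grown, so I'll ease the plate up before pushing on.

Emit:
drive_tool([
  {"claw": 0.035,"dx": 0,"dy": 0,"dz": -0.001,"wx": 0,"wy": 0,"wz": 0},
  {"claw": 0.035,"dx": 0,"dy": 0,"dz": -0.001,"wx": 0,"wy": 0,"wz": 0},
  {"claw": 0.035,"dx": 0,"dy": 0,"dz": 0,"wx": 0,"wy": 0,"wz": 0},
  {"claw": 0.035,"dx": 0,"dy": 0,"dz": 0,"wx": 0,"wy": 0,"wz": 0},
])

```text
t: 16.95
eef_pos: [0.4979, 0.0703, 0.0516]
tool_rot: [-0.0, -0.175, 0.985, -0.0]
contact_force: [-3.4, -1.0, -0.1]
gripper_width: 0.442
grasp_force: 62.4
```

```bash
python3 st.py
```

```text
reader x -83.2 y 0.33 z 51.6 mm F -3.5186657836961195 0.2134850636940735 -0.08831181293177415 yaw 20.133382347402442 tilt deg [-0.03838596 -0.00821705] T [-0.31  0.9   0.03] w 0.44238410376964543 16.95
```

Emit:
drive_tool([
  {"claw": 0.035,"dx": -0.002,"dy": -0.0002,"dz": 0,"wx": 0,"wy": 0,"wz": 0},
  {"claw": 0.035,"dx": -0.002,"dy": 0,"dz": 0.0005,"wx": 0,"wy": 0,"wz": 0},
  {"claw": 0.035,"dx": -0.002,"dy": 0,"dz": 0,"wx": 0,"wy": 0,"wz": 0},
  {"claw": 0.035,"dx": 0,"dy": 0,"dz": 0,"wx": 0,"wy": 0,"wz": 0},
  {"claw": 0.035,"dx": 0,"dy": 0,"dz": 0,"wx": 0,"wy": 0,"wz": 0},
])

```text
t: 17.58
eef_pos: [0.5035, 0.0722, 0.0511]
tool_rot: [-0.001, -0.175, 0.985, -0.0]
contact_force: [-5.7, -1.2, -0.7]
gripper_width: 0.442
grasp_force: 62.5
```

```bash
python3 st.py
```

```text
reader x -77.3 y 0.22 z 51.1 mm F -5.77974700242657 0.8236471637881077 -0.667852167203945 yaw 20.14274996440751 tilt deg [-0.06103222 -0.02420354] T [-0.36  1.19  0.03] w 0.44203404565025606 17.575
```

Emit:
drive_tool([
  {"claw": 0.035,"dx": -0.001,"dy": 0,"dz": 0.0004,"wx": 0,"wy": 0,"wz": 0},
  {"claw": 0.035,"dx": -0.001,"dy": 0,"dz": 0,"wx": 0,"wy": 0,"wz": 0},
  {"claw": 0.035,"dx": 0,"dy": 0,"dz": 0,"wx": 0,"wy": 0,"wz": 0},
  {"claw": 0.035,"dx": 0,"dy": 0,"dz": 0,"wx": 0,"wy": 0,"wz": 0},
])

```text
t: 18.08
eef_pos: [0.5041, 0.0725, 0.0504]
tool_rot: [-0.002, -0.175, 0.985, -0.0]
contact_force: [-9.8, -2.4, 1.7]
gripper_width: 0.444
grasp_force: 62.7
```

```bash
python3 st.py
```

```text
reader x -76.6 y 0.31 z 50.4 mm F -10.037503795006419 1.1252678263283584 1.6961198537363038 yaw 20.144306796019404 tilt deg [-0.18376629 -0.08748398] T [-0.51  1.76 -0.02] w 0.44428299071953564 18.075
```

It's against the pin: the force rises steeply with little motion, at the predicted place. I'll level slightly and firm up the push.

Emit:
drive_tool([
  {"claw": 0.035,"dx": -0.0005,"dy": 0,"dz": 0.0003,"wx": 0,"wy": -0.2,"wz": 0},
  {"claw": 0.035,"dx": -0.0005,"dy": 0,"dz": 0,"wx": 0,"wy": 0,"wz": 0},
  {"claw": 0.035,"dx": 0,"dy": 0,"dz": 0,"wx": 0,"wy": 0,"wz": 0},
  {"claw": 0.035,"dx": 0,"dy": 0,"dz": 0,"wx": 0,"wy": 0,"wz": 0},
  {"claw": 0.035,"dx": 0,"dy": 0,"dz": 0,"wx": 0,"wy": 0,"wz": 0},
  {"claw": 0.035,"dx": 0,"dy": 0,"dz": 0,"wx": 0,"wy": 0,"wz": 0},
])

```text
t: 18.82
eef_pos: [0.5042, 0.0725, 0.05]
tool_rot: [-0.001, -0.175, 0.985, -0.001]
contact_force: [-11.7, -3.6, 4.4]
gripper_width: 0.443
grasp_force: 62.9
```

```bash
python3 st.py
python3 - <<'E'
from h import *
r=[]
for n in("scene","side"):
    q,_=read_camera(n);cv2.imwrite(f"pics/{n}9.png",q[:,:,::-1]);print(n,[(s,np.round(c,1)) for s,c in red(q[:,:,::-1]) if 200<c[1]<260 and 220<c[0]<320])
    print([(s,np.round(c,1)) for s,c in red(cv2.imread(f"pics/{n}8.png")) if 200<c[1]<260 and 220<c[0]<320])
# frosted (white) patch on deck in side view, front extent along reader x at plate top height .034
I=cv2.imread("pics/side9.png");xp=np.array([.9397,.342,0]);yp=np.array([-.342,.9397,0]);O=np.array([.5755,.0987,0])
W=np.zeros((60,110,3),np.uint8)
for a in range(110):
    for b in range(60):
        X=O+xp*(30-a)*1e-3+yp*(b-30)*1e-3+[0,0,.034];c=C["side"];v=np.array(c["R"])@X+np.array(c["t"]);K=np.array(c["intrinsics"])@v;W[b,a]=I[int(round(K[1]/K[2])),int(round(K[0]/K[2]))]
for b in(20,25,30,35,40,45):print("y",b-30,[int(v) for v in W[b,:70:2].min(1)])
E
```

```text
reader x -76.5 y 0.31 z 50.0 mm F -12.267980054956821 0.610962959544038 4.402707029927802 yaw 20.14797572211216 tilt deg [-0.08021185 -0.07372462] T [-0.68  2.35  0.02] w 0.44338598294562537 18.825
scene [([263, 211, 6, 10, 31], array([265.6, 214.3])), ([231, 231, 10, 6, 49], array([235.3, 233.4]))]
[([231, 231, 10, 6, 49], array([235.3, 233.4]))]
side [([278, 230, 8, 15, 80], array([281.5, 236.6]))]
[([278, 230, 9, 15, 88], array([282.1, 236.7]))]
y -10 [111, 111, 108, 109, 107, 107, 113, 116, 118, 118, 116, 112, 242, 237, 235, 172, 193, 182, 244, 243, 242, 242, 242, 245, 229, 171, 169, 169, 174, 176, 173, 175, 170, 177, 158]
y -5 [158, 169, 179, 130, 129, 149, 175, 156, 16, 15, 20, 255, 255, 255, 252, 251, 250, 238, 236, 244, 242, 243, 243, 245, 248, 181, 174, 172, 172, 173, 175, 173, 173, 171, 174]
y 0 [187, 220, 215, 211, 212, 207, 208, 194, 56, 15, 5, 255, 254, 249, 249, 250, 251, 243, 226, 226, 229, 227, 183, 167, 250, 205, 167, 172, 172, 181, 172, 174, 179, 172, 156]
y 5 [104, 95, 93, 95, 98, 102, 123, 74, 23, 19, 0, 187, 255, 250, 249, 248, 251, 234, 233, 112, 59, 255, 35, 255, 229, 229, 172, 170, 173, 177, 174, 176, 174, 173, 155]
y 10 [112, 108, 114, 113, 114, 110, 115, 115, 63, 60, 66, 167, 255, 251, 249, 250, 250, 240, 220, 88, 128, 235, 97, 224, 250, 176, 172, 173, 176, 172, 172, 172, 174, 175, 175]
y 15 [113, 113, 104, 112, 113, 110, 114, 112, 111, 113, 80, 255, 252, 251, 251, 245, 247, 240, 240, 247, 249, 245, 245, 239, 238, 182, 173, 176, 175, 184, 177, 173, 164, 173, 177]
```

The front edge measures +8 mm in reader x, which is home. The pin hasn't moved, and the extra push gave only 0.1 mm of motion.

```bash
python3 -c "
from station import *
print(hand_in())"
```

```text
the job is handed in; nothing more can be done
None
```

The job is handed in at about 19 s of the 51 s allowed: the key pin stands seated and released in the right bore, and plate_a is still gripped label up, level to about 0.1° and home against the pin, with its front edge measured at +8 mm in the reader.

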